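Raise the serving-hatch shutter with its spring-centred switch

ROBOT

A 6-joint arm with a two-finger parallel gripper is mounted at the origin on a cart in front of the work surface, level with it; the furniture and walls round the work are solid. World frame = base frame: x ahead of the robot, y to its left, z up, the work surface at z = 0. Lengths are in m, angles in degrees, forces in N, time in s.
With the tool pointing down it reaches from about 0.3 to 0.75 m from the base axis. Payload 8.5 kg.
Tool frame: the origin (TCP) lies between the finger pads; the fingertips stand 17 mm ahead of it and the grasp point (between the pads) lies 2 mm behind it; z points along the fingers, y is the direction in which the jaws open and shut (so a half turn about z gives the same grasp; the last joint's range is limited). The gripper opens to 85 mm and grips with 20 to 120 N. Pads are 22 mm wide; open, the fingers measure 114 mm over their backs; the gripper's body (76 mm by 85 mm) begins 54 mm behind the grasp point. The pads swing forward as they close: fully open they stand 13 mm farther back than shut.
Start: joints at [-87.909, 21.807, 74.336, -0, 83.858, -12.336], TCP at [0.137, -0.533, 0.248] pointing down, gripper open.
Joint ranges: [-178.18, 178.18], [-50.72, 133.34], [12.68, 142.11], [-81.47, 261.47], [9.98, 163.14], [-165.26, 165.26]. Speed limits (degrees/s): [136.94, 136.94, 180, 180, 180, 180].

INTERFACE

Orientations are given as a 3x3 rotation matrix whose columns are the frame's x, y, z axes.
In Python, from rig import readout, eyes, env gives the robot as it stands.
- The arm moves only by the tool arm_command, never from a script. Its argument "rows" is text: rows parted by semicolons, each of 7 numbers parted by spaces: the closure, from 0 (fully open) to 1 (shut), then the shift along the tool's x, y, z in mm, then the turn, a rotation vector about the tool's x, y, z in degrees. In form: grip dx dy dz rx ry rz; .... A call has 1 to 5 rows; each row shifts and turns the commanded pose from where the row before left it, along the tool's axes as they then stand; what a row does not reach is not made up. A row lasts 1/12 s, in which the tool goes at most 41.7 mm and 7.16 degrees, less where a joint would pass 70% of its speed; a pose out of reach is approached as far as the arm can. A call with a gripper value outside its range is refused whole. The fingers move at their own pace and stop on an object; "squeeze" is the grip in N (left out, the last holds). Time passes only in rows, so rows that do not move let the fingers close. It gives the time, the measured TCP pose, the force and the opening at its end, in the units of the state.
- readout.observe(): the state, without advancing time (a new reading comes with each control period).
- eyes.get_image(name): name is "scene" or "side" or "wrist"; returns the picture (420x560x3 uint8, red, green, blue); there is no depth.
- eyes.camera_model(name): a dict with "mtx" (3x3 intrinsics, pixels), "view" (4x4, takes a point from world to camera coordinates). Camera axes: x right, y up, looking along -z (the intrinsics and any distortion apply to the point x, -y, -z); pixel columns grow to the right and rows downward; lengths in m; the calibration is good to about 2 mm. A picture is of the moment at which its call begins: read the wrist's pose just before it. camera_model takes no time and is no camera call; for the wrist camera it gives the pose at the moment of the call.
- env.close_job(): hands the job in, once; it reports no verdict.
The state is a dict: "time_s": time; "q": joint angles; "qvel": joint speeds; "joint_efforts": joint torques, N m; "position": TCP position; "tool_rot": TCP orientation; "ft_force": force on the tool from outside, world axes, zero at the start; "wrist_torque": the same for the moment, N m; "grip_width": finger opening in m.
Only numpy, scipy, OpenCV 4.12 (cv2) and the standard library are available. Lean on these libraries where they do the work, as an engineer would, in place of code of your own. Each camera call takes 0.05 s, during which the arm holds its last target. There are 200 camera calls.

TASK

Raise the serving-hatch shutter: push the blue lever over to its stop on the side marked with the green dot, keep it there for a second or two, then let go so that it springs back upright. Leave the orange hood lever and the salt shaker as they are.

Things in the scene. Friction and masses are not known exactly. Their poses are not given: they have to be found in the camera images.
- hatch_box: Grey switch box of the hatch shutter (BLUE lever), fixed, 90 (x) x 120 (y) x 40 mm high, yaw within 30 degrees. Origin: centre of its underside, z up; its +y points to the end with the green dot (18 mm, 42 mm from centre on top); black bar at the -y end. Lever at rest: upright over the centre, hinge 40 mm, tip 105 mm above the origin; blue paddle 28 (x) x 9 (y) mm from 67 mm up, steel stem below.
- hatch_lever (a joint): Tilt (rad) of the blue lever about the box's x axis through the hinge. 0 = upright, positive = tipped to the green dot (box +y), stops at +0.45 and -0.45. A spring (0.3 N m/rad) returns it to 0: about 3.5 N holds it at the stop when pushed 40 mm above the hinge. Beyond 0.32 it counts as pushed over.
- hood_lever (a joint): The same for the ORANGE lever of the kitchen hood, on an identical box that stands at least 0.24 m to the left or right of the hatch box (which side varies). It stays upright, near 0.
- salt_shaker: Loose clear salt shaker with a grey cap, 44 mm across, 90 mm high, standing upright on the table behind the hatch box (110 to 130 mm from the box's origin along the box's +x). Origin at the centre of its underside, z up.
Mind the look-alikes: they are no part of the job. What is shaped like the part that bears hood_lever but pink is not meant.

How it is judged:
By the outcome, as a careful person would: the job done as asked, in the order asked, and still so for the second after the job is handed in, with the robot touching nothing.
It also fails if it takes over 29 s, if anything falls off the work surface, if the arm or the gripper's body presses on something with over 40 N, if the wrist force passes 120 N, or if a joint passes its speed limit or range.

## Working session

There is one attempt and no reset: what is moved stays moved. The work goes in short steps, Python scripts to look and compute and a tool call to move; the robot and the scene stay as the last step left them, time stands still between calls to the robot, and variables do not carry over. Pictures are saved under pics/ and viewed, about 8 in all and at most 12, crops included, and the job is handed in when it is done.

Besides the shell and the picture viewer there is one more tool, called as name(argument=value, ...) on one line, values as JSON. arm_command: Moves the arm, as the interface text tells. Its arguments: {"type":"object","properties":{"rows":{"type":"string"},"squeeze":{"type":"number"}},"required":["rows"]}

```bash
mkdir -p pics; cat > h.py <<'E'
import numpy as np, cv2
from rig import readout, eyes, env
def snap(n,f):
    cv2.imwrite('pics/'+f,cv2.cvtColor(eyes.get_image(n),cv2.COLOR_RGB2BGR))
def proj(n,P):
    c=eyes.camera_model(n);P=np.atleast_2d(P);p=P@c['view'][:3,:3].T+c['view'][:3,3]
    p=p*[1,-1,-1];q=p@np.array(c['mtx']).T;return q[:,:2]/q[:,2:]
def back(n,uv,z):
    c=eyes.camera_model(n);V=np.array(c['view']);R=V[:3,:3];o=-R.T@V[:3,3]
    d=R.T@(np.linalg.inv(c['mtx'])@[*uv,1]*[1,-1,-1]);return o+d*(z-o[2])/d[2]
E
python3 - <<'E'
from h import *
for n in ('scene','side'):
    c=eyes.camera_model(n);print({k:v for k,v in c.items()})
    snap(n,n+'0.png')
a=[cv2.imread(f'pics/{n}0.png') for n in('scene','side')]
print(readout.observe())
E
```

```text
{'mtx': array([[404.15208304,   0.        , 276.27713894],
       [  0.        , 404.15208304, 213.039812  ],
       [  0.        ,   0.        ,   1.        ]]), 'view': array([[-0.87306939, -0.48750398, -0.00947127,  0.39982921],
       [ 0.27662426, -0.51121456,  0.81371905, -0.30872135],
       [-0.40153313,  0.70781321,  0.58118121, -1.02278617],
       [ 0.        ,  0.        ,  0.        ,  1.        ]])}
{'mtx': array([[409.78742937,   0.        , 277.75044222],
       [  0.        , 409.78742937, 206.44889807],
       [  0.        ,   0.        ,   1.        ]]), 'view': array([[ 0.99567815, -0.0927978 , -0.00368673, -0.59786752],
       [ 0.05960625,  0.60809792,  0.79162113,  0.02979673],
       [-0.07121881, -0.78841961,  0.61100114, -1.45377154],
       [ 0.        ,  0.        ,  0.        ,  1.        ]])}
{'time_s': 0.1, 'q': array([-8.79071093e+01,  2.18378140e+01,  7.43782426e+01,  8.74062795e-04,
        8.38570314e+01, -1.23368423e+01]), 'qvel': array([-0.07654046, -0.09626642, -0.10448904, -0.09132603, -0.05342449,
       -0.05943457]), 'joint_efforts': array([ 4.54912166e-03, -4.49217403e+01, -2.31653148e+01, -1.01419828e-04,
        3.70956142e-03,  1.21852599e-05]), 'position': array([ 0.13703886, -0.5324194 ,  0.24777985]), 'tool_rot': array([[ 9.68454390e-01,  2.49190878e-01, -3.14279334e-05],
       [ 2.49190714e-01, -9.68453593e-01,  1.27532902e-03],
       [ 2.87363863e-04, -1.24292954e-03, -9.99999186e-01]]), 'ft_force': array([-0.41970509,  0.34077904, -0.02683087]), 'wrist_torque': array([ 0.01570152, -0.04879308, -0.0468669 ]), 'grip_width': 0.08521533631086815}
```

View pics/scene0.png

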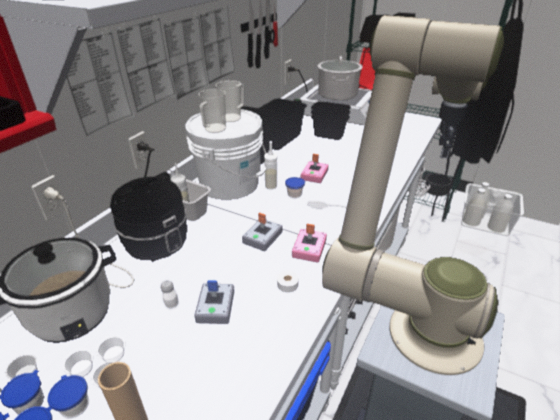

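View pics/side0.png

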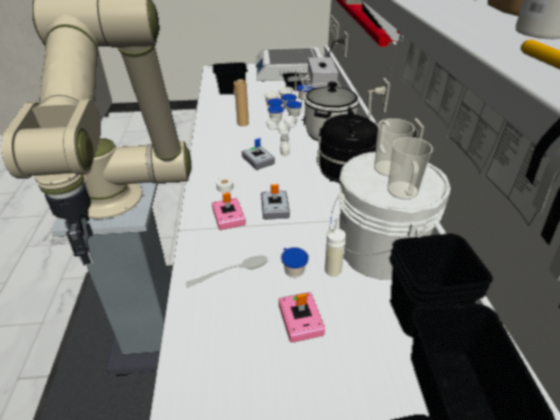

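The blue-lever hatch box shows at scene (214,302) and side (258,157). The grey box with the orange lever is at scene (262,235), and the pink ones are decoys. The salt shaker is at scene (168,293). Next I'll zoom in on the hatch box.

```bash
python3 - <<'E'
from h import *
a=cv2.imread('pics/scene0.png')[265:335,150:250];b=cv2.imread('pics/side0.png')[130:172,230:290]
cv2.imwrite('pics/z.png',np.hstack([cv2.resize(a,(400,280),interpolation=cv2.INTER_CUBIC),cv2.resize(b,(400,280),interpolation=cv2.INTER_CUBIC)]))
for n,uv,z in (('scene',(214,302),.04),('scene',(169,302),0),('scene',(262,235),.04),('side',(258,157),.04),('scene',(213,286),.1)):print(n,uv,back(n,uv,z))
E
```

```text
scene (214, 302) [0.53065273 0.20619321 0.04      ]
scene (169, 302) [0.66540848 0.23880902 0.        ]
scene (262, 235) [ 0.5642365  -0.09727435  0.04      ]
side (258, 157) [0.53852953 0.16286604 0.04      ]
scene (213, 286) [0.52742587 0.2048992  0.1       ]
```

View pics/z.png

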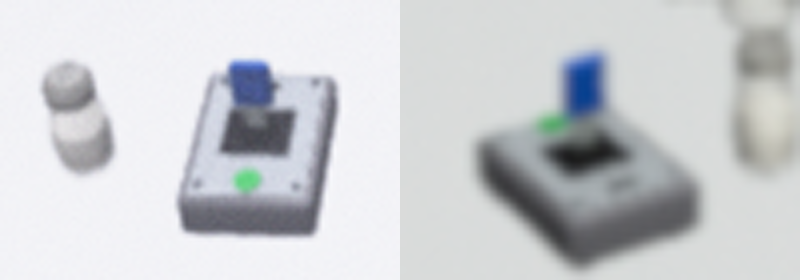

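```bash
cat >> h.py <<'E'
from scipy.optimize import least_squares
def fit(obs,x0):
    def w(p,L):
        c,s=np.cos(p[2]),np.sin(p[2]);return np.array([p[0]+c*L[0]-s*L[1],p[1]+s*L[0]+c*L[1],L[2]])
    return least_squares(lambda p:np.concatenate([proj(n,w(p,L))[0]-uv for n,uv,L in obs]),x0)
E
python3 - <<'E'
from h import *
T=.04
o=[('scene',(211.75,310),(0,.042,T)),('scene',(203,283.75),(.045,-.06,T)),('scene',(233.75,284.5),(-.045,-.06,T)),('scene',(195.5,315),(.045,.06,T)),('scene',(228.7,316.2),(-.045,.06,T)),('scene',(212.7,280.5),(0,0,.105)),
('side',(252.7,148.75),(0,.042,T)),('side',(257.6,138.3),(0,0,.105))]
for q in (o,o[:6]):
    r=fit(q,[.53,.2,0]);print(r.x[:2],np.degrees(r.x[2]));print(r.fun.reshape(-1,2).round(1))
for z in(.09,):print(back('scene',(167.5,283),z))
E
```

```text
[0.53605706 0.19453208] 27.19480892879336
[[ 0.6  0.6]
 [-0.7 -1.9]
 [ 0.7 -2.1]
 [-1.8  0.7]
 [ 0.1  0.3]
 [-0.2  0.4]
 [-1.  -0.3]
 [-1.2 -0.1]]
[0.53511298 0.19493026] 27.27695946944824
[[ 0.9  0.8]
 [-0.5 -1.7]
 [ 0.9 -1.9]
 [-1.6  1. ]
 [ 0.4  0.5]
 [ 0.   0.6]]
[0.64510103 0.24583673 0.09      ]
```

arm_command(rows="1 12 -12 0 0 0 0;1 24 -23 0 0 0 0;1 24 -23 0 0 0 0;1 24 -23 0 0 0 0;1 24 -23 0 0 0 0", squeeze=30)

```text
time_s: 0.52
position: [0.2161, -0.4035, 0.2479]
tool_rot: [[0.969, 0.249, -0.0], [0.249, -0.969, 0.001], [0.0, -0.001, -1.0]]
ft_force: [0.2, -0.3, 0.7]
grip_width: 0.026
```

arm_command(rows="1 24 -23 0 0 0 0;1 24 -23 0 0 0 0;1 24 -23 0 0 0 0;1 24 -23 0 0 0 0;1 24 -23 0 0 0 0")

```text
time_s: 0.93
position: [0.3037, -0.2622, 0.2482]
tool_rot: [[0.969, 0.249, -0.0], [0.249, -0.969, 0.0], [-0.0, -0.0, -1.0]]
ft_force: [1.0, -0.7, 0.3]
grip_width: 0.0001
```

arm_command(rows="1 24 -23 0 0 0 0;1 24 -23 0 0 0 0;1 24 -23 0 0 0 0;1 24 -23 0 0 0 0;1 24 -23 0 0 0 0")

```text
time_s: 1.35
position: [0.3913, -0.1208, 0.2483]
tool_rot: [[0.968, 0.249, -0.0], [0.249, -0.968, 0.0], [-0.0, -0.0, -1.0]]
ft_force: [0.4, -0.5, -0.1]
grip_width: -0.0002
```

arm_command(rows="1 24 -23 0 0 0 0;1 24 -23 0 0 0 0;1 24 -23 0 0 0 0;1 24 -23 0 0 0 0;1 24 -23 0 0 0 0")

```text
time_s: 1.77
position: [0.4789, 0.0206, 0.2481]
tool_rot: [[0.968, 0.249, -0.0], [0.249, -0.968, 0.0], [-0.0, -0.0, -1.0]]
ft_force: [0.4, -0.3, 0.4]
grip_width: -0.0
```

arm_command(rows="1 24 -23 0 0 0 0;1 24 -23 0 0 0 0;1 24 -23 0 0 0 0;1 12 -12 0 0 0 -6.5;1 0 0 0 0 0 -6.5")

```text
time_s: 2.18
position: [0.5405, 0.121, 0.2474]
tool_rot: [[0.884, 0.468, -0.001], [0.468, -0.884, 0.001], [-0.0, -0.001, -1.0]]
ft_force: [-0.1, -0.2, -0.5]
grip_width: -0.0
```

```bash
python3 - <<'E'
from h import *
print(readout.observe()['position'])
c=eyes.camera_model('wrist');np.save('wc.npy',c['view']);print(c['mtx'])
a=eyes.get_image('wrist')[:,:,::-1].copy();cv2.imwrite('pics/w0.png',a)
p=[.536,.1945,np.radians(27.2)]
c,s=np.cos(p[2]),np.sin(p[2])
for L in((0,.042,.04),(.045,-.06,.04),(-.045,-.06,.04),(.045,.06,.04),(-.045,.06,.04),(0,0,.105)):print(L,proj('wrist',[p[0]+c*L[0]-s*L[1],p[1]+s*L[0]+c*L[1],L[2]]).round(1))
E
```

```text
[0.54052094 0.12098077 0.24742081]
[[345.1919794    0.         281.53585849]
 [  0.         345.1919794  206.06619675]
 [  0.           0.           1.        ]]
(0, 0.042, 0.04) [[166.5 142.3]]
(0.045, -0.06, 0.04) [[273.   95.2]]
(-0.045, -0.06, 0.04) [[272.2 189.1]]
(0.045, 0.06, 0.04) [[142.4  92.7]]
(-0.045, 0.06, 0.04) [[152.7 187. ]]
(0, 0, 0.105) [[194.  156.2]]
```

View pics/w0.png

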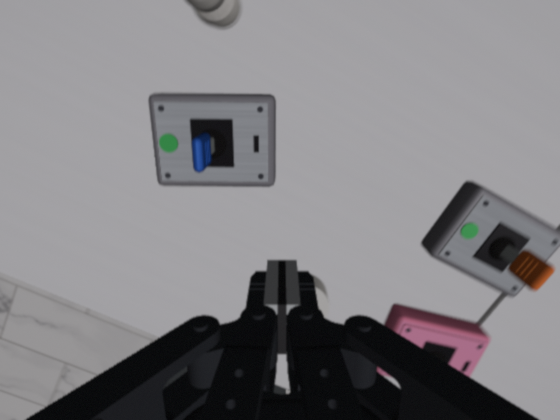

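The wrist view agrees with the fit to about 2 px: green dot at (168,143), black bar at (256,144), lever upright. That puts the box origin near (0.537, 0.193). Next I'll move down on the black-bar side of the lever.

arm_command(rows="1 15 -13 20 0 0 0;1 15 -12 30 0 0 0;1 0 0 40 0 0 0;1 0 0 35 0 0 0;1 0 0 20 0 0 0")

```text
time_s: 2.65
position: [0.5528, 0.1539, 0.0994]
tool_rot: [[0.889, 0.458, -0.006], [0.458, -0.889, -0.0], [-0.005, -0.002, -1.0]]
ft_force: [-0.3, 0.9, 0.1]
grip_width: 0.0003
```

arm_command(rows="1 0 0 10 0 0 0;1 0 0 0 0 0 0;1 0 0 0 0 0 0")

```text
time_s: 2.9
position: [0.5551, 0.1539, 0.0941]
tool_rot: [[0.888, 0.459, 0.001], [0.459, -0.888, 0.0], [0.001, 0.0, -1.0]]
ft_force: [0.5, 0.5, 0.1]
grip_width: -0.0004
```

```bash
python3 - <<'E'
from h import *
print(readout.observe()['position'],readout.observe()['ft_force'])
snap('scene','s1.png');snap('wrist','w1.png')
a=cv2.imread('pics/s1.png')[245:335,150:270];b=cv2.imread('pics/w1.png')
cv2.imwrite('pics/z1.png',np.hstack([cv2.resize(a,(400,300),interpolation=cv2.INTER_CUBIC),cv2.resize(b,(400,300))]))
E
```

```text
[0.55514735 0.15394765 0.09413523] [0.54685054 0.5497594  0.09120235]
```

View pics/z1.png

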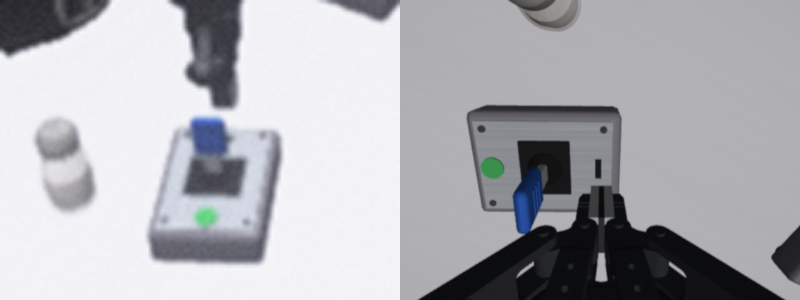

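Fingers are lined up behind the lever. Now the push along tool -y.

arm_command(rows="1 0 -8 0 0 0 0;1 0 -8 0 0 0 0;1 0 -6 0 0 0 0;1 0 -4 0 0 0 0;1 0 -4 0 0 0 0")

```text
time_s: 3.42
position: [0.5406, 0.1815, 0.0937]
tool_rot: [[0.887, 0.461, 0.001], [0.461, -0.887, -0.0], [0.001, 0.0, -1.0]]
ft_force: [0.5, -0.8, 0.6]
grip_width: 0.0001
```

arm_command(rows="1 0 -3 0 0 0 0;1 0 -3 0 0 0 0;1 0 -2 0 0 0 0;1 0 0 0 0 0 0")

```text
time_s: 3.75
position: [0.5371, 0.1881, 0.0933]
tool_rot: [[0.888, 0.461, 0.0], [0.461, -0.888, -0.0], [0.0, 0.0, -1.0]]
ft_force: [0.9, -0.2, 0.1]
grip_width: -0.0002
```

```bash
python3 - <<'E'
from h import *
print(readout.observe()['position'],readout.observe()['ft_force'])
snap('scene','s2.png');snap('wrist','w2.png')
a=cv2.imread('pics/s2.png')[245:335,150:270];b=cv2.imread('pics/w2.png')
cv2.imwrite('pics/z2.png',np.hstack([cv2.resize(a,(400,300),interpolation=cv2.INTER_CUBIC),cv2.resize(b,(400,300))]))
E
```

```text
[0.53713823 0.18811194 0.09325956] [ 0.86502237 -0.22877027  0.08734348]
```

View pics/z2.png

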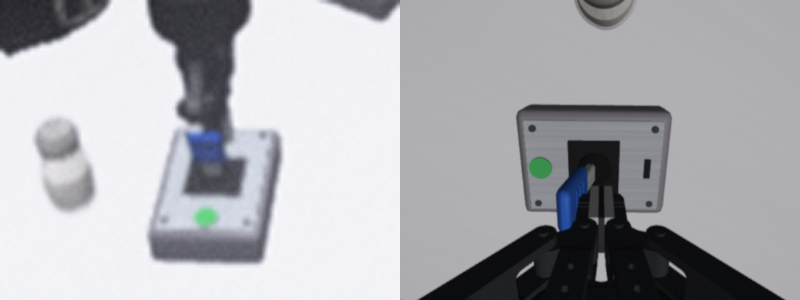

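The lever is only starting to tilt (about 1 N), so I'll keep pushing in small steps.

arm_command(rows="1 0 -2 0 0 0 0;1 0 -2 0 0 0 0;1 0 0 0 0 0 0")

```text
time_s: 4.1
position: [0.5352, 0.1916, 0.0933]
tool_rot: [[0.888, 0.461, -0.0], [0.461, -0.888, -0.0], [-0.0, 0.0, -1.0]]
ft_force: [1.2, -2.2, 0.1]
grip_width: 0.0002
```

arm_command(rows="1 0 -2 0 0 0 0;1 0 -2 0 0 0 0;1 0 0 0 0 0 0")

```text
time_s: 4.35
position: [0.5333, 0.1952, 0.0933]
tool_rot: [[0.887, 0.461, -0.0], [0.461, -0.887, -0.0], [-0.0, 0.0, -1.0]]
ft_force: [1.5, -2.2, -0.5]
grip_width: -0.0002
```

arm_command(rows="1 0 -1 0 0 0 0;1 0 -1 0 0 0 0;1 0 0 0 0 0 0")

```text
time_s: 4.6
position: [0.5325, 0.1969, 0.0933]
tool_rot: [[0.888, 0.461, -0.0], [0.461, -0.888, -0.0], [-0.0, 0.0, -1.0]]
ft_force: [1.0, -2.6, 0.1]
grip_width: 0.0001
```

```bash
python3 - <<'E'
from h import *
print(readout.observe()['position'],readout.observe()['ft_force'])
snap('side','d3.png');snap('wrist','w3.png')
a=cv2.imread('pics/d3.png')[120:180,220:300];b=cv2.imread('pics/w3.png')
cv2.imwrite('pics/z3.png',np.hstack([cv2.resize(a,(400,300),interpolation=cv2.INTER_CUBIC),cv2.resize(b,(400,300))]))
E
```

```text
[0.53251585 0.19687996 0.09331247] [ 0.95196202 -2.57953511  0.14236457]
```

View pics/z3.png

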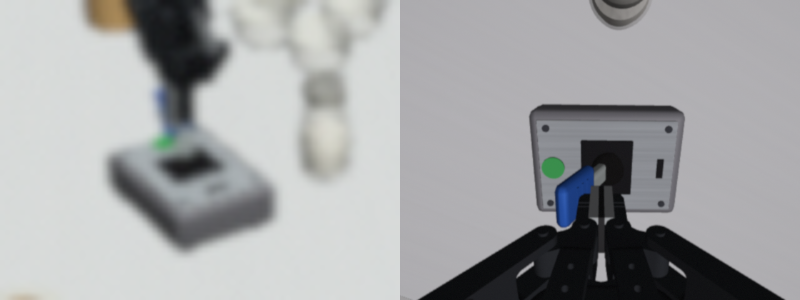

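arm_command(rows="1 0 -1 0 0 0 0;1 0 -1 0 0 0 0;1 0 0 0 0 0 0")

```text
time_s: 4.95
position: [0.5323, 0.1975, 0.0933]
tool_rot: [[0.888, 0.461, 0.001], [0.461, -0.888, -0.002], [0.0, 0.003, -1.0]]
ft_force: [3.5, -8.9, -1.0]
grip_width: -0.0001
```

arm_command(rows="1 0 -1 0 0 0 0;1 0 -1 0 0 0 0;1 0 0 0 0 0 0")

```text
time_s: 5.2
position: [0.5321, 0.1979, 0.0933]
tool_rot: [[0.888, 0.461, 0.003], [0.461, -0.888, -0.005], [0.0, 0.005, -1.0]]
ft_force: [7.1, -17.4, -3.3]
grip_width: 0.0005
```

arm_command(rows="1 0 -1 0 0 0 0;1 0 0 0 0 0 0")

```text
time_s: 5.37
position: [0.5321, 0.1981, 0.0933]
tool_rot: [[0.888, 0.46, 0.003], [0.46, -0.888, -0.006], [0.0, 0.007, -1.0]]
ft_force: [8.0, -21.1, -3.3]
grip_width: -0.0002
```

The force jumped to about 22 N and motion stopped, so the lever is at its stop. I'll back off 2 mm in command to ease the load, then hold.

arm_command(rows="1 0 1 0 0 0 0;1 0 1 0 0 0 0;1 0 0 0 0 0 0;1 0 0 0 0 0 0;1 0 0 0 0 0 0")

```text
time_s: 5.78
position: [0.5322, 0.1977, 0.0933]
tool_rot: [[0.888, 0.46, 0.002], [0.46, -0.888, -0.003], [0.0, 0.004, -1.0]]
ft_force: [5.0, -12.5, -2.5]
grip_width: 0.0001
```

arm_command(rows="1 0 0 0 0 0 0;1 0 0 0 0 0 0;1 0 0 0 0 0 0;1 0 0 0 0 0 0;1 0 0 0 0 0 0")

```text
time_s: 6.2
position: [0.5322, 0.1977, 0.0933]
tool_rot: [[0.888, 0.46, 0.002], [0.46, -0.888, -0.003], [0.0, 0.004, -1.0]]
ft_force: [4.9, -12.5, -3.3]
grip_width: -0.0002
```

```bash
python3 - <<'E'
from h import *
snap('wrist','w4.png');snap('side','d4.png')
a=cv2.imread('pics/d4.png')[120:180,220:300];b=cv2.imread('pics/w4.png')
cv2.imwrite('pics/z4.png',np.hstack([cv2.resize(a,(400,300),interpolation=cv2.INTER_CUBIC),cv2.resize(b,(400,300))]))
# expected wrist px of paddle tip for tilts
p=np.array([.537,.193]);t=np.radians(27.3);ey=np.array([-np.sin(t),np.cos(t)])
for k in(0,.32,.45):print(k,proj('wrist',[*(p+ey*.065*np.sin(k)),.04+.065*np.cos(k)])*[400/560,300/420]+[400,0])
E
```

```text
0 [[610.69971638 220.11401601]]
0.32 [[573.95188249 216.56353181]]
0.45 [[560.82369746 213.27857368]]
```

View pics/z4.png

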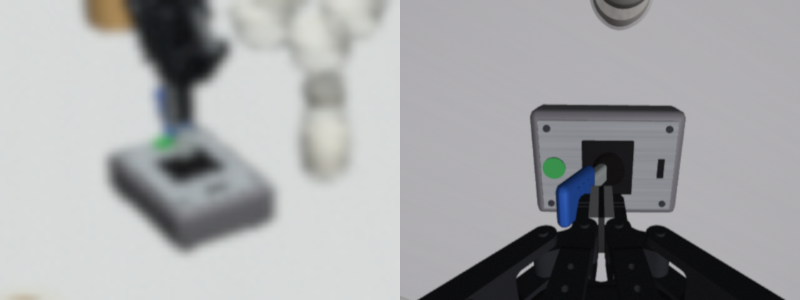

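arm_command(rows="1 0 0 0 0 0 0;1 0 0 0 0 0 0;1 0 0 0 0 0 0;1 0 0 0 0 0 0;1 0 0 0 0 0 0")

```text
time_s: 6.72
position: [0.5322, 0.1977, 0.0933]
tool_rot: [[0.888, 0.46, 0.002], [0.46, -0.888, -0.003], [0.0, 0.004, -1.0]]
ft_force: [5.7, -13.5, -2.3]
grip_width: 0.0002
```

The paddle tip at about (566,205) matches a tilt near 0.45, and the lever has been held at its stop for about 1.8 s. Now I'll back off gently.

arm_command(rows="1 0 3 0 0 0 0;1 0 4 0 0 0 0;1 0 5 0 0 0 0;1 0 5 0 0 0 0;1 0 5 0 0 0 0")

```text
time_s: 7.13
position: [0.5413, 0.1798, 0.0932]
tool_rot: [[0.888, 0.461, -0.0], [0.461, -0.888, 0.0], [-0.0, -0.001, -1.0]]
ft_force: [0.2, 0.2, 0.2]
grip_width: 0.0002
```

arm_command(rows="1 0 6 0 0 0 0;1 0 8 0 0 0 0;1 0 10 0 0 0 0;1 0 8 0 0 0 0;1 0 4 0 0 0 0")

```text
time_s: 7.55
position: [0.5586, 0.1467, 0.0933]
tool_rot: [[0.888, 0.46, 0.0], [0.46, -0.888, -0.0], [0.0, 0.0, -1.0]]
ft_force: [0.1, 0.2, 0.1]
grip_width: -0.0003
```

arm_command(rows="1 0 0 -15 0 0 0;1 0 0 -30 0 0 0;1 0 0 -35 0 0 0;1 0 0 -25 0 0 0;1 0 0 -10 0 0 0")

```text
time_s: 7.97
position: [0.559, 0.1478, 0.2122]
tool_rot: [[0.888, 0.46, 0.006], [0.461, -0.888, 0.0], [0.006, 0.002, -1.0]]
ft_force: [-1.0, 0.2, -0.5]
grip_width: -0.0
```

arm_command(rows="1 0 0 0 0 0 0;1 0 0 0 0 0 0;1 0 0 0 0 0 0;1 0 0 0 0 0 0;1 0 0 0 0 0 0")

```text
time_s: 8.38
position: [0.5576, 0.1479, 0.207]
tool_rot: [[0.888, 0.461, -0.002], [0.461, -0.888, -0.0], [-0.002, -0.001, -1.0]]
ft_force: [-1.1, 0.8, -0.3]
grip_width: 0.0001
```

```bash
python3 - <<'E'
from h import *
o=readout.observe();print(o['time_s'],o['position'],o['ft_force'])
snap('scene','s5.png');snap('wrist','w5.png')
a=cv2.imread('pics/s5.png')[200:335,150:330];b=cv2.imread('pics/w5.png')
cv2.imwrite('pics/z5.png',np.hstack([cv2.resize(a,(400,300),interpolation=cv2.INTER_CUBIC),cv2.resize(b,(400,300))]))
p=np.array([.537,.193]);t=np.radians(27.3);ey=np.array([-np.sin(t),np.cos(t)])
for k in(0,.1,.45):print(k,proj('wrist',[*(p+ey*.065*np.sin(k)),.04+.065*np.cos(k)])*[400/560,300/420]+[400,0])
E
```

```text
8.3833 [0.55757727 0.1479177  0.20697426] [-1.08650845  0.81480418 -0.25449706]
0 [[549.73841299 149.27152805]]
0.1 [[543.2228042  149.14901248]]
0.45 [[523.00419034 147.05621095]]
```

View pics/z5.png

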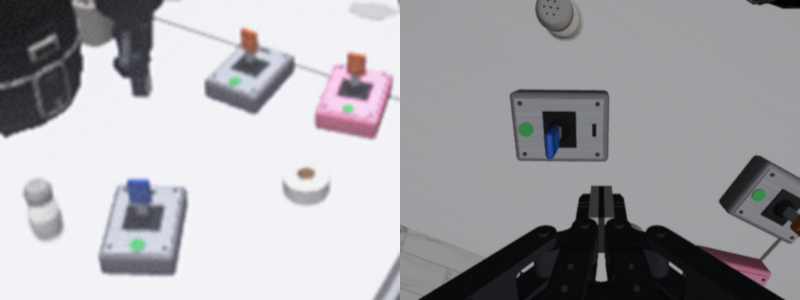

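The blue lever is upright again: its paddle is at about (550,142), and upright predicts 550. The orange lever is upright, the shaker is standing, and the gripper is clear. Handing in.

```bash
python3 -c "
from h import *
print(env.close_job())"
```

```text
the job is handed in; nothing more can be done
None
```

I pushed the blue hatch lever to its stop on the green-dot side, held it there for about 1.8 s, then let it spring back upright. The job was handed in at about 8.4 s of the 29 s allowed; no verdict was reported.

- **At the stop:** the tool stopped advancing and the force rose sharply, peaking near 23 N before I eased it to about 14 N for the hold. The wrist picture put the paddle tip at roughly 0.40–0.45 rad, above the 0.32 that counts as pushed over.
- **After release:** the paddle was where upright predicts (column 550). The orange lever looked upright and the salt shaker was still standing. The gripper was about 100 mm above the lever and touching nothing.
- **Disagreement:** the wrist view put the box about 2 mm off the first camera fit. I corrected for this before pushing.

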